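# Eject a power module and hold it level over its mounting jig

## Task

Press the test dock's spring ejector slide all the way so that it pushes the power module out from under the retaining lips, and let the slide spring back. Then pinch the module's fin at its balance point, lift it without letting it tip, and finish while still holding it, still and level: centred over and in line with the mounting jig, transformer end towards the jig's upright end plate, its underside about 50 mm above the tops of the jig's four posts and touching nothing but the gripper. Leave the other things on the bench alone.

Things in the scene. Friction and masses are not known exactly. Their poses are not given: they have to be found in the camera images.
- module: 0.25-0.47 kg. Aluminium plate 160 x 44 x 5 mm; transformer (steel, copper; 36 long, 42 wide, top at 42 mm) on its +x end; upright fin 8 mm thick along the middle, x = -80 to +44 mm, top 45 mm above the underside; 4 black capacitors beside it, x = -60 to -25, 13 mm high. Origin: centre of underside; x to transformer, y across fin, z up. In the dock its tail (-x end) faces the slide.
- balance (a point): The module's balance point along its length: on the fin, 27 mm from the plate's middle towards the transformer (17 mm from the transformer's face, 53 mm from that end of the plate), marked 26 mm above the underside. Axes as the module's.
- dock: Fixed steel floor 275 x 84 x 6 mm, x = -135 to +140 mm. Module lies on it (underside 6 mm up) between grey rails 48 mm apart, 14 mm high, and is pushed out to +x. Lips over the plate's edges at x = -95 to -50, 28 mm apart, 17.5 high, free it after 45 mm. Sprung guide rods at y = +-36, x = -137 to -16, blocks to 28 high. Origin: underside on centre line, z up. Heights are from the bench.
- ejector (a joint): Travel of the spring ejector slide along the dock's +x: 0 at rest, 0.060 m when fully pressed against its stop. The spring pushes back with about 3 N at rest and 8 N fully pressed (module friction adds a few N); it springs back when let go and the module stays out.
- ejector_tab (a point): Middle of the slide's rear face (press it towards the dock's +x), 52 mm above the bench; moves with the slide. The slide is a black upright 22 mm wide, 12 mm thick, 8 to 62 mm above the bench, its top 14 mm widened to a 36 mm tab, with a steel crossbar 84 mm wide at 18 to 26 mm. Behind it the dock floor is open, clear between the rods. Axes as the dock's.
- jig: Fixed mounting jig: plywood base 190 x 90 x 6 mm; four brass posts, 8 mm diameter, tops 46 mm above the bench, 130 mm apart along x and 30 mm across; at its +x end an upright plywood end plate, 90 mm wide, 60 mm above the bench (x = 89 to 95 mm). Origin: centre of its underside; x along it towards the end plate, z up.
- screwdriver: Bystander: a screwdriver about 150 mm long lying at the far side of the bench. Origin: the middle of its underside.
- screw_jar: Bystander: a clear capped jar, 44 mm across and 50 mm high, at the far side. Origin: the centre of its underside.
- heatsink: Bystander: a small spare aluminium heat sink, 50 x 40 x 25 mm, at the far side. Origin: the centre of its underside.
There are look-alikes about, which are no part of the job. What is meant by the jig is not pink or red, and is the larger of those in its own colour.

How it is judged (in metres and radians):
On the way, in this order (a step that is already met when the one before it is completed fails the run):
1. slide pressed to within 5 mm of its stop, module out from under the lips (value of joint ejector above 0.055 m and x of module in the frame of dock above 0.034 m), for 0.1 s.
2. module lifted clear in the fingers, slide sprung back (height (world z) of module above 0.04 m and contact force between the fingers and module above 1 N and contact force between module and dock below 0.1 N and value of joint ejector below 0.01 m), for 0.2 s.
At the end, for the whole second after the job is handed in: Gripper still holds the module within 15 mm of its balance point; module at rest, level to 4.5 deg, centred over the jig to 18 mm and in line to 8 deg, transformer end towards the end plate, underside 25 to 75 mm above the post tops, touching neither jig nor dock; slide back within 10 mm (horizontal distance between module and jig below 0.018 m and angle between the x axis of module and the x axis of jig, either way round below 0.14 rad and x of balance in the frame of jig above 0.005 m and z of module in the frame of jig between 0.071 and 0.121 m and angle between module's own z axis and vertical below 0.08 rad and x of the grasp point in the frame of balance between -0.015 and 0.015 m and contact force between the fingers and module above 1 N and contact force between module and jig below 0.1 N and contact force between module and dock below 0.1 N and linear speed of module below 0.02 m/s and angular speed of module below 0.15 rad/s and value of joint ejector below 0.01 m); the arm keeps its last pose, push and grip.
It fails at once if the module tips by more than 14 degrees (angle between module's own z axis and vertical above 0.25 rad).
It fails at once if another thing on the bench is shifted by more than 30 mm (distance of any of screwdriver, screw_jar, heatsink from where it was at the start of the episode above 0.03 m).
It also fails if it takes over 61 s, if anything falls off the work surface, if the arm or the gripper's body presses on something with over 40 N, if the wrist force passes 120 N, or if a joint passes its speed limit or range.

## Robot

A 6-joint arm with a two-finger parallel gripper is mounted at the origin on the work surface. World frame = base frame: x ahead of the robot, y to its left, z up, the work surface at z = 0. Lengths are in mm, angles in rad, forces in N, time in s.
With the tool pointing down it reaches from about 300 to 850 mm from the base axis. Payload 4.2 kg.
Tool frame: the origin (TCP) lies at the very end of the fingers, on their centre line; the grasp point (between the pads) lies 19 mm behind it; z points along the fingers, y is the line along which they close (so a half turn about z gives the same grasp; the last joint's range is limited). The gripper opens to 91 mm and grips with 3 to 60 N. Pads are 32 mm wide; open, the fingers measure 118 mm over their backs; the gripper's body (76 mm by 178 mm) begins 60 mm behind the grasp point.
Start: joints at [1.161, 0.32, 1.565, -0, 1.257, -0.02], TCP at [218.506, 531.882, 213.976] pointing down, gripper open.
Joint ranges: [-3.11, 3.11], [-0.84, 2.01], [0.21, 2.61], [-1.34, 4.49], [0.05, 2.63], [-2.56, 2.56]. Speed limits (rad/s): [2.57, 2.57, 3.14, 3.14, 3.14, 3.14].

## Interface

Orientations are given as a rotation vector (axis times angle).
In Python, from plant import telemetry, vision, ctrl, finder gives the robot as it stands. The module is installed in compiled form; this text tells all that it offers.
- The arm moves only by the shell command python3 -m inch 'ROWS' [OPENING] [FORCE]. ROWS is JSON, a list of rows, each a list of 6 numbers: the shift along the world's x, y, z in mm, then the turn, a rotation vector about the world's x, y, z in rad. In form: [[tx, ty, tz, rx, ry, rz], ...]. A call has 1 to 20 rows; each row shifts and turns the commanded pose from where the row before left it; what a row does not reach is not made up. A row lasts 1/10 s, in which the tool goes at most 50 mm and 8.59 degrees, less where a joint would pass 70% of its speed; a pose out of reach is approached as far as the arm can. A call is refused whole if a number of a shift passes 50 or a number of a turn 0.15, either way. A call with a gripper value outside its range is refused whole. OPENING is the closure in counts, from 0 (fully open) to 255 (shut), set as the call begins (- or left out, the last holds). The fingers move at their own pace and stop on an object; FORCE is the grip in N (left out, the last holds). Time passes only in rows, so rows that do not move let the fingers close. It gives the time, the measured TCP pose, the force, the opening and the grip force at its end, in the units of the state.
- telemetry.get_obs(): the state, without advancing time (a new reading comes with each control period).
- vision.camera(name): name is "side" or "top" or "wrist"; returns a dict with "img" (384x512x3 uint8, red, green, blue), "camera_matrix" (3x3 intrinsics, pixels), "R" (3x3) and "t" (3): a world point X has camera coordinates R X + t. Camera axes: x right, y down, z forward; pixel columns grow to the right and rows downward; lengths in mm; the calibration is good to about 2 mm. A picture is of the moment at which its call begins. There is no depth.
- ctrl.sign_off(): hands the job in; it is judged then, once.
Trained networks look in a picture, given as the dict that the camera call returned (one of the last four; its "shot" number tells which), for a name from the list of things; names that differ only in an ending like _2 or _b are one class to them, and where a whole thing is asked for, a point or a joint stands for the part that bears it (a point fixed in the world has none). Each returns a list of dicts, best first, with "p" (0 to 1); they miss things now and then, are a little off and sometimes report something else, mostly with a low value. They report only what shows in the picture. A call takes as long as a camera call. They do not tell look-alikes from the thing itself.
- finder.recognise(name, picture): "box" ([left, top, right, bottom] in pixels, round what is visible of it).
The state is a dict: "time": time; "joint_positions": joint angles; "joint_vel": joint speeds; "joint_torque": joint torques, N m; "tcp_pos": TCP position; "eef_rot": TCP orientation; "ft_force": force on the tool from outside, world axes, zero at the start; "torque": the same for the moment, N m; "width": finger opening in mm; "grip_force": force on a finger pad.
Only numpy, scipy, OpenCV 4.12 (cv2) and the standard library are available. Lean on these libraries where they do the work, as an engineer would, in place of code of your own. Each camera call takes 0.05 s, during which the arm holds its last target. There are 200 camera calls.

## Working session

There is one attempt and no reset: what is moved stays moved. The work goes in short steps, Python scripts to look and compute and a shell command to move; the robot and the scene stay as the last step left them, time stands still between calls to the robot, and variables do not carry over. Pictures are saved under pics/ and viewed, at most 10 in all, crops included, and the job is handed in when it is done.

```bash
mkdir -p pics; cat > h.py <<'E'
import numpy as np, cv2
from plant import telemetry, vision, ctrl, finder
def shot(n,f=None):
    p=vision.camera(n)
    if f: cv2.imwrite(f'pics/{f}.png',p['img'][:,:,::-1])
    return p
def ray(p,uv,z):
    K,R,t=map(np.array,(p['camera_matrix'],p['R'],p['t'])); t=t.ravel()
    d=R.T@np.linalg.solve(K,[uv[0],uv[1],1]); c=-R.T@t
    return (c+d*(z-c[2])/d[2]).round(1)
def proj(p,X):
    K,R,t=map(np.array,(p['camera_matrix'],p['R'],p['t'])); q=K@(R@np.array(X,float)+t.ravel()); return (q[:2]/q[2]).round(1)
E
python3 - <<'E'
from h import *
for n in('top','side'):
    p=shot(n,n+'0'); print(n,(-np.array(p['R']).T@np.array(p['t']).ravel()).round())
    np.savez(n+'0',**{k:p[k] for k in('img','camera_matrix','R','t')})
    for o in('module','dock','ejector_tab','jig','screwdriver','screw_jar','heatsink'):
        print(o,[(np.round(d['box']).tolist(),round(d['p'],2)) for d in finder.recognise(o,p)[:4]])
print(telemetry.get_obs())
a=cv2.imread('pics/top0.png');cv2.imwrite('pics/top0b.png',cv2.resize(a,(800,600),interpolation=cv2.INTER_CUBIC))
E
```

```text
top [366.  80. 947.]
module [([333.0, 187.0, 398.0, 213.0], 0.91)]
dock [([311.0, 178.0, 417.0, 226.0], 0.76)]
ejector_tab [([327.0, 192.0, 335.0, 221.0], 0.69)]
jig [([180.0, 244.0, 234.0, 282.0], 0.89), ([177.0, 170.0, 250.0, 214.0], 0.86), ([106.0, 224.0, 158.0, 256.0], 0.7), ([111.0, 112.0, 181.0, 161.0], 0.61)]
screwdriver [([195.0, 107.0, 249.0, 118.0], 0.85)]
screw_jar [([292.0, 105.0, 310.0, 126.0], 0.84)]
heatsink [([345.0, 101.0, 369.0, 126.0], 0.82)]
side [ 455. -955.  820.]
module [([220.0, 249.0, 254.0, 308.0], 0.66)]
dock [([207.0, 240.0, 265.0, 337.0], 0.65)]
ejector_tab [([207.0, 239.0, 236.0, 258.0], 0.58), ([299.0, 219.0, 325.0, 242.0], 0.22)]
jig [([216.0, 166.0, 255.0, 210.0], 0.89), ([182.0, 146.0, 210.0, 170.0], 0.8), ([161.0, 177.0, 190.0, 206.0], 0.77), ([255.0, 140.0, 298.0, 177.0], 0.7)]
screwdriver [([298.0, 180.0, 312.0, 207.0], 0.47)]
screw_jar [([303.0, 218.0, 320.0, 242.0], 0.75)]
heatsink [([320.0, 260.0, 341.0, 285.0], 0.83)]
{'time': 0.8, 'joint_positions': array([ 1.16099389e+00,  3.19591629e-01,  1.56449504e+00,  2.16316465e-06,
        1.25739902e+00, -1.99927060e-02]), 'joint_vel': array([ 0.00018371, -0.00029503,  0.00184561, -0.00042488, -0.00070455,
       -0.00108586]), 'joint_torque': array([-6.19768834e-04, -4.12310314e+01, -2.32221133e+01,  7.27483397e-02,
        3.74972576e-02,  7.29792760e-06]), 'tcp_pos': array([218.50908357, 531.88293808, 213.98268414]), 'eef_rot': array([6.08439309e-01, 3.08208944e+00, 1.64844122e-04]), 'ft_force': array([-0.58082395,  0.16682245,  0.205817  ]), 'torque': array([-0.02825841,  0.03271382,  0.0349932 ]), 'grip_force': 0.0, 'width': 91.04005453925161}
```

View pics/top0b.png

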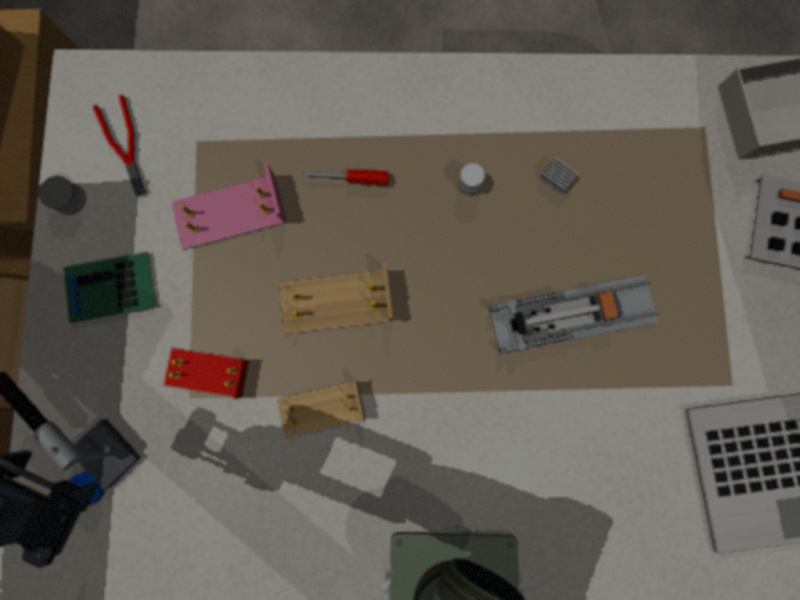

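View pics/side0.png

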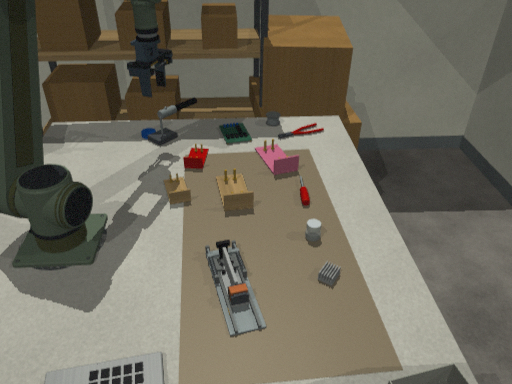

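Jig candidates in the 800x600 top view: pink (228,212), large plywood (335,302), small plywood (320,410) and red (205,372). The description picks the large plywood one at (335,302), with its end plate on the right. The dock is at (573,315), with the slide at its left end and the module's orange transformer to the right. I'll check both in one close crop.

```bash
python3 - <<'E'
from h import *
a=cv2.imread('pics/top0.png')
j=cv2.resize(a[165:220,170:258],None,fx=6,fy=6,interpolation=cv2.INTER_CUBIC)[:, :528]
d=cv2.resize(a[172:230,306:426],None,fx=6,fy=6,interpolation=cv2.INTER_CUBIC)
c=np.zeros((330*0+348+240,720,3),np.uint8); c[:348]=d; j=cv2.resize(a[168:216,170:260],None,fx=5,fy=5,interpolation=cv2.INTER_CUBIC); c[348:588,:450]=j
cv2.imwrite('pics/crop1.png',c)
E
```

```text
(no output)
```

View pics/crop1.png

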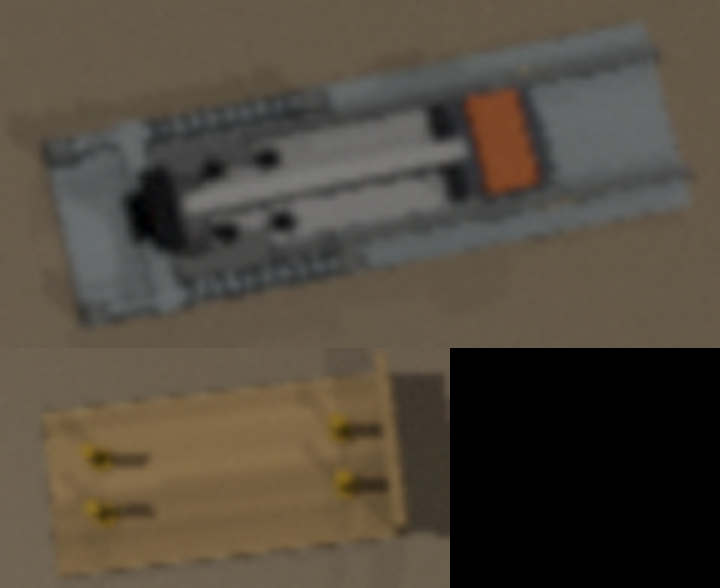

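```bash
cat > fit.py <<'E'
from h import *
from scipy.optimize import least_squares
p=dict(np.load('top0.npz'))
D=lambda x,y:(306+(x+.5)/6-.5,172+(y+.5)/6-.5)
J=lambda x,y:(170+(x+.5)/5-.5,168+(y-348+.5)/5-.5)
def fit(pts,g):
    def W(q,m): c,s=np.cos(q[2]),np.sin(q[2]); return [q[0]+c*m[0]-s*m[1],q[1]+s*m[0]+c*m[1],m[2]]
    f=lambda q:np.concatenate([proj2(W(q,m))-u for m,u in pts])
    r=least_squares(f,g,x_scale=[100,100,1],loss='soft_l1'); print(r.x.round(3),r.fun.reshape(-1,2).round(1).tolist()); return r.x
def proj2(X):
    q=p['camera_matrix']@(p['R']@np.array(X)+p['t'].ravel()); return q[:2]/q[2]
# x axis ~ -y world, y axis ~ +x world
d=fit([((140,42,14),D(648,22)),((140,-42,14),D(690,207)),((-135,42,28),D(42,142)),((-135,-42,28),D(80,325))],[380,-170,-1.4])
j=fit([((-65,15,46),J(95,455)),((-65,-15,46),J(101,511)),((65,15,46),J(335,428)),((65,-15,46),J(342,484)),((-95,45,6),J(42,412)),((-95,-45,6),J(60,575)),((95,45,60),J(380,352)),((95,-45,60),J(402,530))],[380,180,-1.4])
print('fin',ray(p,D(185,205),51),ray(p,D(468,150),51)); print('tab rear top',ray(p,D(128,180),62),ray(p,D(146,230),62),'orange',[ray(p,D(*u),48) for u in((467,97),(523,90),(540,183),(485,195))])
E
python3 fit.py
```

```text
[ 462.746 -197.794   -1.362] [[-1.0, 0.2], [0.0, 0.1], [0.1, -0.8], [0.7, 0.3]]
[477.742 203.674  -1.441] [[-1.5, -0.5], [-1.7, -0.2], [0.4, -0.8], [0.2, -0.5], [0.2, 0.5], [-0.7, 0.9], [1.4, 0.8], [0.9, -0.0]]
fin [ 445.1 -113.7   51. ] [ 470.5 -234.    51. ]
tab rear top [454.3 -87.7  62. ] [433.4 -94.9  62. ] orange [array([ 493.6, -235.3,   48. ]), array([ 497. , -259.3,   48. ]), array([ 457.2, -265. ,   48. ]), array([ 451.7, -241.6,   48. ])]
```

```bash
python3 -m inch '[[15.2,-41.6,0,0,0,-0.139],[15.2,-41.6,0,0,0,-0.139],[15.2,-41.6,0,0,0,-0.139],[15.2,-41.6,0,0,0,-0.139],[15.2,-41.6,0,0,0,-0.139],[15.2,-41.6,0,0,0,-0.139],[15.2,-41.6,0,0,0,-0.138],[15.2,-41.6,0,0,0,0],[15.2,-41.6,0,0,0,0],[15.2,-41.6,0,0,0,0],[15.2,-41.6,0,0,0,0],[15.2,-41.6,0,0,0,0],[15.2,-41.6,0,0,0,0],[15.2,-41.6,0,0,0,0],[0,0,0,0,0,0],[0,0,0,0,0,0]]' 255 20
python3 - <<'E'
from h import *
p=shot('wrist','wrist1')
for X in([463,-198,6],[445.1,-113.7,51],[470.5,-234,51],[440,-92,62]): print(X,proj(p,X))
np.savez('wrist1',**{k:p[k] for k in('img','camera_matrix','R','t')})
E
```

```text
time: 2.4
tcp_pos: [431.1, -51.0, 213.8]
eef_rot: [-1.98, -2.438, -0.0]
ft_force: [-0.2, 0.3, 0.4]
width: 0.5
grip_force: 0.0
[463, -198, 6] [254.1 284.6]
[445.1, -113.7, 51] [254.1 237.9]
[470.5, -234, 51] [254.1 330.9]
[440, -92, 62] [253.7 222.7]
```

View pics/wrist1.png

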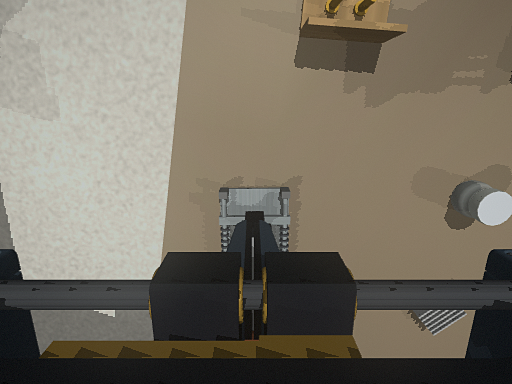

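Wrist view: the dock's rear edge spans columns 220–290 at row 187, so it is centred at about 255 (predicted 254). The tool is lined up behind the slide, so I'll descend.

```bash
python3 -m inch '[[0,0,-45,0,0,0],[0,0,-45,0,0,0],[0,0,-45,0,0,0],[0,0,-37,0,0,0],[0,0,0,0,0,0],[2.07,-9.78,0,0,0,0],[0,0,0,0,0,0]]'
python3 - <<'E'
from h import *
p=shot('side'); a=p['img'][215:345,180:300,::-1]; cv2.imwrite('pics/s2.png',cv2.resize(a,None,fx=4.5,fy=4.5,interpolation=cv2.INTER_CUBIC))
E
```

```text
time: 3.15
tcp_pos: [435.7, -60.8, 44.0]
eef_rot: [1.974, 2.438, 0.004]
ft_force: [0.6, 0.6, 0.1]
width: 0.5
grip_force: 0.0
```

View pics/s2.png

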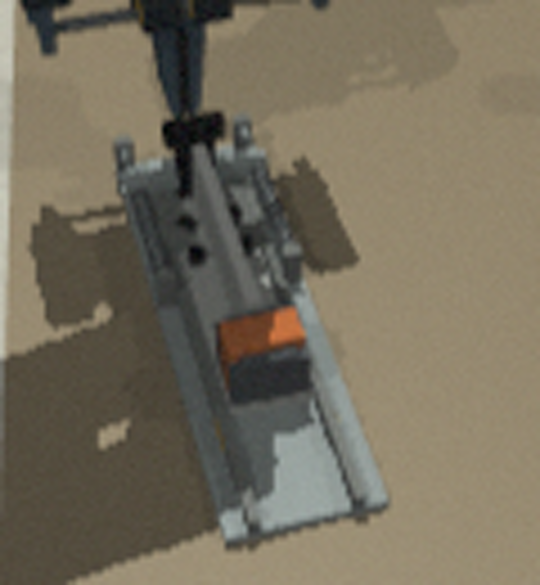

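The fingers, at (185,110) in the crop, sit just behind the black tab at (193,130). Next I'll press along the dock's +x.

```bash
python3 -m inch '[[1.24,-5.87,0,0,0,0],[1.24,-5.87,0,0,0,0],[1.24,-5.87,0,0,0,0],[1.24,-5.87,0,0,0,0],[1.24,-5.87,0,0,0,0],[1.24,-5.87,0,0,0,0],[1.24,-5.87,0,0,0,0],[1.24,-5.87,0,0,0,0],[1.24,-5.87,0,0,0,0],[1.24,-5.87,0,0,0,0],[1.24,-5.87,0,0,0,0],[0,0,0,0,0,0]]'; python3 -m inch '[[0.62,-2.93,0,0,0,0],[0.62,-2.93,0,0,0,0],[0,0,0,0,0,0]]'
```

```text
time: 4.4
tcp_pos: [447.4, -124.3, 42.4]
eef_rot: [-1.979, -2.438, -0.004]
ft_force: [0.9, 6.9, 4.9]
width: 0.4
grip_force: 3.3
time: 4.7
tcp_pos: [448.5, -129.5, 42.4]
eef_rot: [-1.979, -2.438, -0.004]
ft_force: [1.1, 9.0, 5.5]
width: 0.6
grip_force: 4.1
```

```bash
for i in 1; do python3 -m inch '[[0.62,-2.93,0,0,0,0],[0,0,0,0,0,0]]'; done; python3 -m inch '[[0.62,-2.93,0,0,0,0],[0,0,0,0,0,0]]'; python3 -c "
from h import *
shot('top','top2')
a=cv2.imread('pics/top2.png'); cv2.imwrite('pics/top2c.png',cv2.resize(a[160:235,300:430],None,fx=6,fy=6,interpolation=cv2.INTER_CUBIC))"
```

```text
time: 4.9
tcp_pos: [449.1, -132.3, 42.4]
eef_rot: [-1.979, -2.438, -0.005]
ft_force: [1.1, 9.4, 5.5]
width: 0.5
grip_force: 4.3
time: 5.1
tcp_pos: [449.7, -135.2, 42.4]
eef_rot: [-1.979, -2.437, -0.005]
ft_force: [1.0, 9.4, 5.5]
width: 0.1
grip_force: 4.5
```

View pics/top2c.png

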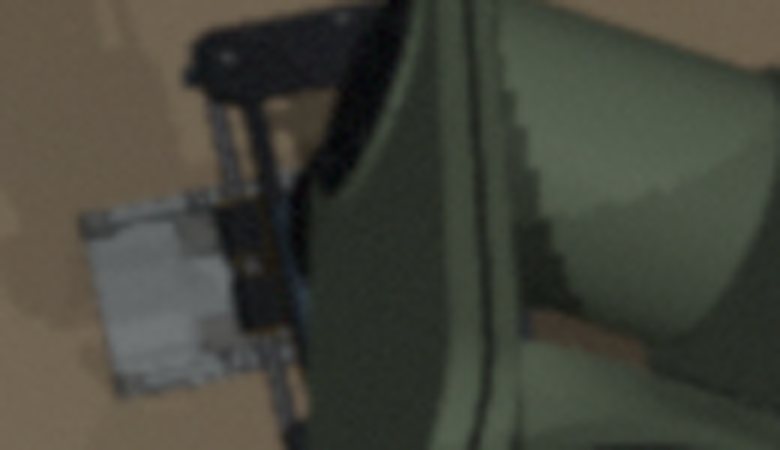

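The arm hides the slide in this view, so I'll press on until the force shows the stop.

```bash
for i in 1; do python3 -m inch '[[0.62,-2.93,0,0,0,0],[0,0,0,0,0,0]]'; done; python3 -m inch '[[0.41,-1.96,0,0,0,0],[0,0,0,0,0,0]]'
```

```text
time: 5.35
tcp_pos: [450.3, -138.0, 42.4]
eef_rot: [-1.979, -2.437, -0.005]
ft_force: [0.6, 10.6, 5.8]
width: 0.3
grip_force: 4.6
time: 5.55
tcp_pos: [450.4, -138.2, 42.4]
eef_rot: [-1.979, -2.433, -0.008]
ft_force: [0.7, 16.5, 9.1]
width: 0.7
grip_force: 8.1
```

The stop is reached: the force jumped and motion stalled. I'll hold briefly, then back off slowly and rise.

```bash
python3 -m inch '[[0.21,-0.98,0,0,0,0],[0,0,0,0,0,0],[0,0,0,0,0,0],[0,0,0,0,0,0]]'; python3 -m inch '[[-2.07,9.78,0,0,0,0],[-2.07,9.78,0,0,0,0],[-2.07,9.78,0,0,0,0],[-2.07,9.78,0,0,0,0],[-2.07,9.78,0,0,0,0],[-2.07,9.78,0,0,0,0],[-2.07,9.78,0,0,0,0],[-2.07,9.78,0,0,0,0],[-2.07,9.78,0,0,0,0],[0,0,45,0,0,0],[0,0,45,0,0,0],[0,0,45,0,0,0],[0,0,38,0,0,0],[0,45,0,0,0,0],[0,45,0,0,0,0],[0,45,0,0,0,0],[0,0,0,0,0,0]]' 0; python3 -c "
from h import *
p=shot('top','top3')
np.savez('top3',**{k:p[k] for k in('img','camera_matrix','R','t')})
a=cv2.imread('pics/top3.png'); cv2.imwrite('pics/top3c.png',cv2.resize(a[172:230,306:426],None,fx=6,fy=6,interpolation=cv2.INTER_CUBIC))"
```

```text
time: 5.95
tcp_pos: [450.3, -138.3, 42.4]
eef_rot: [-1.979, -2.432, -0.009]
ft_force: [1.7, 20.0, 8.3]
width: 0.7
grip_force: 9.7
time: 7.65
tcp_pos: [432.1, 85.0, 215.3]
eef_rot: [-1.97, -2.447, -0.004]
ft_force: [-0.4, 0.1, 0.3]
width: 91.1
grip_force: 0.0
```

View pics/top3c.png

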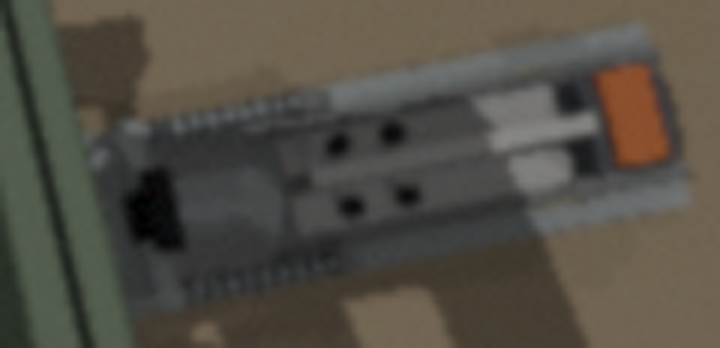

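The slide is back and the module is out, with its fin from (312,180) to (600,123) in the crop. Now I'll compute the grasp point.

```bash
python3 - <<'E'
from h import *
p=dict(np.load('top3.npz'))
D=lambda x,y:(306+(x+.5)/6-.5,172+(y+.5)/6-.5)
a=ray(p,D(312,180),51);b=ray(p,D(600,123),51);print(a,b,np.linalg.norm(b-a),np.arctan2(*(b-a)[1::-1]))
e=(b-a)/np.linalg.norm(b-a); print('balance from tail',a+107*e,'from tr',b-17*e)
o=[ray(p,D(*u),46) for u in((597,75),(613,167),(657,67),(670,157))];print(o)
E
```

```text
[ 456.6 -167.6   51. ] [ 482.9 -290.2   51. ] 125.38919411177342 -1.3594801895876458
balance from tail [ 479.04292277 -272.21986053   51.        ] from tr [ 479.33430199 -273.578153     51.        ]
[array([ 504.3, -291.9,   46. ]), array([ 464.7, -297. ,   46. ]), array([ 508.1, -317.6,   46. ]), array([ 469.4, -321.4,   46. ])]
```

```bash
python3 -m inch '[[5.7,-43.9,0,0,0,0],[5.7,-43.9,0,0,0,0],[5.7,-43.9,0,0,0,0],[5.7,-43.9,0,0,0,0],[5.7,-43.9,0,0,0,0],[5.7,-43.9,0,0,0,0],[5.7,-43.9,0,0,0,0],[5.7,-43.9,0,0,0,0],[0,0,-45,0,0,0],[0,0,-45,0,0,0],[0,0,0,0,0,0],[0,0,0,0,0,0]]' 0
python3 - <<'E'
from h import *
p=shot('wrist','wrist2')
for X in([479.2,-272.9,51],[477.8,-266.1,51],[482.9,-290.2,51]): print(X,proj(p,X))
E
```

```text
time: 8.9
tcp_pos: [477.3, -271.5, 125.3]
eef_rot: [-1.978, -2.439, 0.001]
ft_force: [-0.2, 0.1, 1.3]
width: 91.3
grip_force: 0.0
[479.2, -272.9, 51] [255.6 209.8]
[477.8, -266.1, 51] [255.7 201.5]
[482.9, -290.2, 51] [255.6 230.4]
```

View pics/wrist2.png

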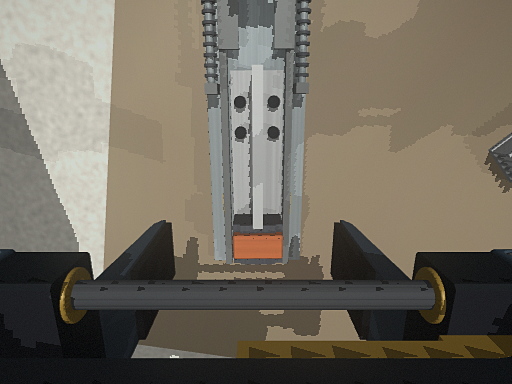

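Wrist view: the fin runs down column 257 from row 65 to 228 (predicted end 230), the orange transformer is at rows 235–258, and a dark band lies at rows 214–234. I'll work out where that dark band is before descending.

```bash
python3 - <<'E'
from h import *
p=shot('wrist')
O=np.array([462.7,-197.8]);e=np.array([.208,-.978]);n=np.array([.978,.208])
for uv in((257,228),(257,65),(270,214),(270,234),(270,70),(270,236),(270,258)):
    print(uv,[(z,((ray(p,uv,z)[:2]-O)@e).round(1),((ray(p,uv,z)[:2]-O)@n).round(1)) for z in(11,30,48,51)])
E
```

```text
(257, 228) [(11, np.float64(109.7), np.float64(3.6)), (30, np.float64(102.2), np.float64(3.3)), (48, np.float64(95.0), np.float64(3.0)), (51, np.float64(93.8), np.float64(3.0))]
(257, 65) [(11, np.float64(-34.3), np.float64(3.2)), (30, np.float64(-32.3), np.float64(3.0)), (48, np.float64(-30.5), np.float64(2.7)), (51, np.float64(-30.2), np.float64(2.6))]
(270, 214) [(11, np.float64(95.7), np.float64(15.8)), (30, np.float64(89.0), np.float64(14.7)), (48, np.float64(82.7), np.float64(13.6)), (51, np.float64(81.7), np.float64(13.5))]
(270, 234) [(11, np.float64(116.0), np.float64(16.0)), (30, np.float64(108.0), np.float64(15.0)), (48, np.float64(100.4), np.float64(13.9)), (51, np.float64(99.1), np.float64(13.7))]
(270, 70) [(11, np.float64(-30.4), np.float64(14.0)), (30, np.float64(-28.7), np.float64(13.1)), (48, np.float64(-27.1), np.float64(12.1)), (51, np.float64(-26.8), np.float64(11.9))]
(270, 236) [(11, np.float64(118.0), np.float64(16.1)), (30, np.float64(109.9), np.float64(15.0)), (48, np.float64(102.2), np.float64(13.9)), (51, np.float64(100.8), np.float64(13.7))]
(270, 258) [(11, np.float64(141.3), np.float64(16.5)), (30, np.float64(131.5), np.float64(15.3)), (48, np.float64(122.4), np.float64(14.2)), (51, np.float64(121.0), np.float64(14.0))]
```

```bash
python3 -m inch '[[0,0,-30,0,0,0],[0,0,-30,0,0,0],[0,0,0,0,0,0],[0,0,0,0,0,0],[0,0,0,0,0,0]]' 0
```

```text
time: 9.5
tcp_pos: [479.4, -271.5, 67.5]
eef_rot: [1.974, 2.438, 0.001]
ft_force: [0.6, 0.1, 0.0]
width: 90.9
grip_force: 0.0
```

```bash
python3 -m inch '[[-0.5,5,0,0,0,0],[0,0,-16,0,0,0],[0,0,-16,0,0,0],[0,0,-15,0,0,0],[0,0,0,0,0,0],[0,0,0,0,0,0]]' 0; python3 -m inch '[[0,0,0,0,0,0],[0,0,0,0,0,0],[0,0,0,0,0,0],[0,0,0,0,0,0],[0,0,0,0,0,0],[0,0,0,0,0,0],[0,0,0,0,0,0],[0,0,0,0,0,0]]' 255 35
```

```text
time: 10.1
tcp_pos: [477.7, -265.7, 18.9]
eef_rot: [1.977, 2.44, 0.0]
ft_force: [-1.1, -0.6, 0.2]
width: 91.3
grip_force: 0.0
time: 10.9
tcp_pos: [477.2, -265.6, 18.0]
eef_rot: [1.978, 2.441, 0.0]
ft_force: [-0.2, 0.3, -0.5]
width: 30.3
grip_force: 0.0
```

```bash
python3 -m inch '[[0,0,0,0,0,0],[0,0,0,0,0,0],[0,0,0,0,0,0],[0,0,0,0,0,0],[0,0,0,0,0,0],[0,0,0,0,0,0]]'; python3 -m inch '[[0,0,5,0,0,0],[0,0,5,0,0,0],[0,0,0,0,0,0],[0,0,0,0,0,0]]'
```

```text
time: 11.5
tcp_pos: [477.9, -265.7, 18.1]
eef_rot: [1.977, 2.44, 0.001]
ft_force: [3.8, 1.3, -2.0]
width: 7.5
grip_force: 35.0
time: 11.9
tcp_pos: [475.8, -265.2, 27.5]
eef_rot: [-1.976, -2.439, 0.001]
ft_force: [-0.2, 0.0, -4.9]
width: 8.1
grip_force: 35.0
```

Gripped and lifted about 10 mm. I'll check level from the torque and force, then lift on.

```bash
python3 -m inch '[[0,0,15,0,0,0],[0,0,20,0,0,0],[0,0,25,0,0,0],[0,0,25,0,0,0],[0,0,25,0,0,0],[0,0,20,0,0,0],[0,0,10,0,0,0],[0,0,0,0,0,0],[0,0,0,0,0,0],[0,0,0,0,0,0]]'; python3 - <<'E'
from h import *
print(telemetry.get_obs()['torque'])
p=shot('side'); print(finder.recognise('module',p)[:2]); b=p['img'][180:340,170:330,::-1]
cv2.imwrite('pics/s3.png',cv2.resize(b,None,fx=3.7,fy=3.7,interpolation=cv2.INTER_CUBIC))
E
```

```text
time: 12.9
tcp_pos: [476.2, -265.1, 166.4]
eef_rot: [-1.976, -2.438, 0.001]
ft_force: [-0.8, 0.3, -4.1]
width: 8.0
grip_force: 35.0
[-0.0641526   0.05962421  0.02390117]
[{'box': [220.1, 231.1, 256.0, 285.3], 'p': 0.87}]
```

View pics/s3.png

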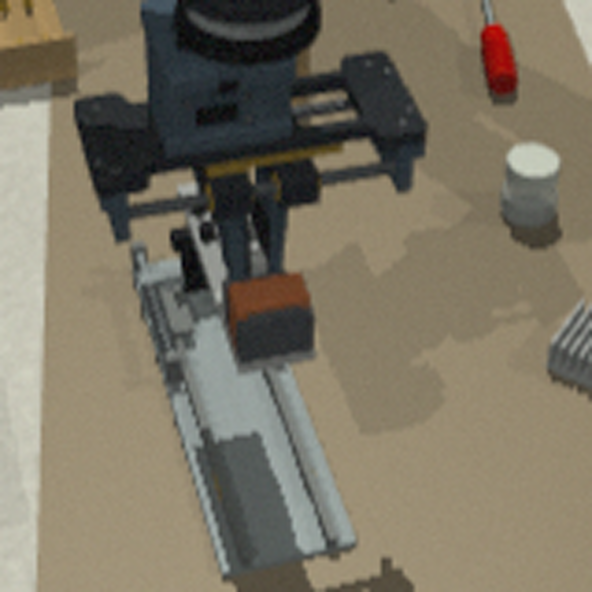

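The module hangs level in the fingers, with the transformer at (270,320) in the crop and the slide back at (190,250). I'll carry it to the jig.

```bash
python3 -m inch '[[0.2,5,0,0,0,0],[0.2,15,0,0,0,0],[0.2,25,0,0,0,-0.008],[0.2,30,0,0,0,-0.008],[0.2,30,0,0,0,-0.008],[0.2,30,0,0,0,-0.008],[0.2,30,0,0,0,-0.008],[0.2,30,0,0,0,-0.008],[0.2,30,0,0,0,-0.008],[0.2,30,0,0,0,-0.008],[0.2,30,0,0,0,-0.008],[0.2,30,0,0,0,-0.008],[0.2,30,0,0,0,0],[0.2,30,0,0,0,0],[0.2,30,0,0,0,0],[0.2,24,0,0,0,0],[0.2,14,0,0,0,0],[0.2,6,0,0,0,0],[0,0,0,0,0,0],[0,0,0,0,0,0]]'; python3 - <<'E'
from h import *
p=shot('top','top4'); np.savez('top4',**{k:p[k] for k in('img','camera_matrix','R','t')})
s=shot('side','side4'); np.savez('side4',**{k:s[k] for k in('img','camera_matrix','R','t')})
a=s['img'][100:240,140:330,::-1];b=p['img'][150:230,160:290,::-1]
a=cv2.resize(a,(570,420),interpolation=cv2.INTER_CUBIC)
cv2.imwrite('pics/f4.png',a)
E
```

```text
time: 15.0
tcp_pos: [480.5, 182.6, 167.9]
eef_rot: [2.074, 2.359, -0.001]
ft_force: [0.1, -0.2, -4.4]
width: 7.9
grip_force: 35.0
```

View pics/f4.png

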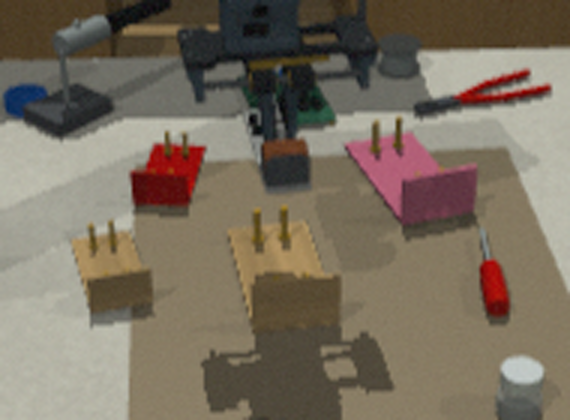

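The module is over the large plywood jig, at (285,160) in the crop, with its transformer towards the end plate. I'll cross-check the jig pose from this view, then lower.

```bash
python3 - <<'E'
from h import *
p=dict(np.load('side4.npz'))
S=lambda x,y:(140+(x+.5)/3-.5,100+(y+.5)/3-.5)
c,s=np.cos(-1.441),np.sin(-1.441)
loc=lambda X:np.array([c*(X[0]-477.7)+s*(X[1]-203.7),-s*(X[0]-477.7)+c*(X[1]-203.7)]).round(1)
for n,u,z in(('plate L (95,-45)',(252,273),60),('plate R (95,45)',(340,277),60),('postL (-65,-15)',(257,209),46),('postR(-65,15)',(284,209),46),('base far L(-95,-45)',(229,228),6),('base far R (-95,45)',(305,220),6),('bot L(95,-45)',(255,330),0),('bot R(95,45)',(340,325),0)): print(n,loc(ray(p,S(*u),z)))
print('transformer end top (80,±21) z~187',loc(ray(p,S(263,157),185)),loc(ray(p,S(308,157),185)))
E
python3 -m inch '[[0,1.5,-5,0,0,0],[0,0,-10,0,0,0],[0,0,-15,0,0,0],[0,0,-15,0,0,0],[0,0,-10,0,0,0],[0,0,-4,0,0,0],[0,0,0,0,0,0],[0,0,0,0,0,0],[0,0,0,0,0,0],[0,0,0,0,0,0],[0,0,0,0,0,0]]'
```

```text
plate L (95,-45) [ 74.8 -35.2]
plate R (95,45) [97.8 49.7]
postL (-65,-15) [-63.9  -9.4]
postR(-65,15) [-58.4  19.4]
base far L(-95,-45) [-92.9 -37.8]
base far R (-95,45) [-93.4  48.9]
bot L(95,-45) [ 90.1 -36.1]
bot R(95,45) [98.  50.3]
transformer end top (80,±21) z~187 [ 63.5 -19.3] [71.4 22.7]
time: 16.2
tcp_pos: [481.0, 185.0, 109.4]
eef_rot: [2.073, 2.36, 0.001]
ft_force: [-0.5, -0.3, -4.6]
width: 7.6
grip_force: 35.0
```

```bash
python3 -m inch '[[2,0,0,0,0,0],[0,0,0,0,0,0],[0,0,0,0,0,0],[0,0,0,0,0,0],[0,0,0,0,0,0]]'; python3 - <<'E'
from h import *
o=telemetry.get_obs();T=o['tcp_pos'];print(T,o['torque'])
v=o['eef_rot'];R=cv2.Rodrigues(v)[0];e=R[:,0]*np.sign(-R[1,0]);print('x axis',e,'yaw',np.arctan2(e[1],e[0]))
M=T-19.8*np.r_[e[:2],0];M[2]=T[2]-12.1;n=np.array([-e[1],e[0],0])
print('module',M)
p=shot('wrist');im=p['img'];h=cv2.cvtColor(im,cv2.COLOR_RGB2HSV)
W=lambda x,y,z:proj(p,M+x*e+y*n+[0,0,z])
m=((h[...,0]<14)&(h[...,1]>120)&(h[...,2]>60)).astype(np.uint8)
k,l,st,ce=cv2.connectedComponentsWithStats(m)
print('orange',[s.tolist() for s in st[1:] if s[4]>150]); print('pred',W(52.4,14,42),W(72.6,-14,42),'tilted 4.5deg adds z4:',W(52.4,14,45),W(72.6,14,46))
print('jig posts pred fin tail',W(-80,0,45))
for o_ in('module','jig'): print(o_,[(np.round(d['box']),round(d['p'],2)) for d in finder.recognise(o_,p)[:2]])
print('module box pred',[W(-80,y,z) for y,z in((-22,5),(22,5),(-4,45),(4,45))],[W(80,y,5) for y in(-22,22)])
s=shot('side');hh=finder.recognise('module',s)[:1];print(hh,proj(s,M+80*e+[0,0,0]))
E
```

```text
time: 16.7
tcp_pos: [482.8, 184.8, 109.0]
eef_rot: [2.074, 2.36, 0.0]
ft_force: [0.2, -0.5, -4.5]
width: 7.6
grip_force: 35.0
[482.78634813 184.84109308 108.9555023 ] [-0.05966172  0.02055904  0.02559959]
x axis [ 1.28600522e-01 -9.91696479e-01  8.06274616e-06] yaw -1.441838672858771
module [480.2400578  204.47668336  96.8555023 ]
orange [[463, 220, 49, 60, 1295], [236, 322, 34, 19, 350]]
pred [281.2 329.8] [228.  361.6] tilted 4.5deg adds z4: [281.7 333.8] [280.9 367.5]
jig posts pred fin tail [254.7  50.7]
module [(array([212.,  46., 297., 342.]), 0.98)]
jig [(array([  0.,  30.,  97., 220.]), 0.84), (array([193.,  54., 311., 252.]), 0.62)]
module box pred [array([211.2,  62.8]), array([297.2,  62.8]), array([244.5,  50.7]), array([264.8,  50.7])] [array([220.1, 327.4]), array([287.6, 327.4])]
[{'box': [223.1, 157.1, 245.1, 184.8], 'p': 0.93}] [236.2 180. ]
```

```bash
python3 - <<'E'
from h import *
from scipy.optimize import least_squares
o=telemetry.get_obs();T=o['tcp_pos'];e=np.array([.1286,-.9917,0]);n=np.array([.9917,.1286,0])
p=shot('wrist','w5');np.savez('w5',**{k:p[k] for k in('img','camera_matrix','R','t')})
h2=cv2.cvtColor(cv2.imread('pics/wrist2.png'),cv2.COLOR_BGR2HSV)
m=((h2[...,0]<14)&(h2[...,1]>120)&(h2[...,2]>60)).astype(np.uint8)
print('wrist2 orange',[s.tolist() for s in cv2.connectedComponentsWithStats(m)[2][1:] if s[4]>150])
g=cv2.GaussianBlur(p['img'],(3,3),0).astype(int)
for c in(225,235,255,275,285): print('col',c,[tuple(g[r,c]//10) for r in range(36,80,2)])
for r in(100,250): print('row',r,[(x,tuple(g[r,x]//10)) for x in [*range(204,232,2),*range(282,306,2)]])
E
python3 - <<'E'
from h import *
s=dict(np.load('side0.npz'))
e=np.array([.208,-.978]);M=np.array([462.7,-197.8])-6.5*e
for x,z in((80,6),(80,11),(80,48)):print(x,z,proj(s,[*(M+x*e),z]))
E
```

```text
wrist2 orange [[233, 232, 50, 27, 1259]]
col 225 [(np.int64(16), np.int64(14), np.int64(12)), (np.int64(16), np.int64(14), np.int64(12)), (np.int64(16), np.int64(14), np.int64(12)), (np.int64(16), np.int64(14), np.int64(12)), (np.int64(16), np.int64(14), np.int64(12)), (np.int64(16), np.int64(14), np.int64(12)), (np.int64(16), np.int64(14), np.int64(12)), (np.int64(16), np.int64(14), np.int64(12)), (np.int64(16), np.int64(14), np.int64(12)), (np.int64(14), np.int64(13), np.int64(11)), (np.int64(13), np.int64(12), np.int64(9)), (np.int64(17), np.int64(15), np.int64(10)), (np.int64(17), np.int64(15), np.int64(11)), (np.int64(18), np.int64(18), np.int64(17)), (np.int64(18), np.int64(18), np.int64(18)), (np.int64(18), np.int64(18), np.int64(18)), (np.int64(18), np.int64(18), np.int64(18)), (np.int64(18), np.int64(18), np.int64(17)), (np.int64(16), np.int64(16), np.int64(16)), (np.int64(16), np.int64(16), np.int64(16)), (np.int64(16), np.int64(16), np.int64(16)), (np.int64(16), np.int64(16), np.int64(16))]
col 235 [(np.int64(16), np.int64(14), np.int64(12)), (np.int64(16), np.int64(14), n
[... 5816 characters left out ...]
np.int64(5), np.int64(5), np.int64(6))), (282, (np.int64(5), np.int64(6), np.int64(6))), (284, (np.int64(5), np.int64(5), np.int64(6))), (286, (np.int64(6), np.int64(7), np.int64(7))), (288, (np.int64(16), np.int64(16), np.int64(15))), (290, (np.int64(17), np.int64(14), np.int64(10))), (292, (np.int64(17), np.int64(14), np.int64(10))), (294, (np.int64(17), np.int64(14), np.int64(9))), (296, (np.int64(17), np.int64(14), np.int64(9))), (298, (np.int64(17), np.int64(14), np.int64(10))), (300, (np.int64(17), np.int64(14), np.int64(10))), (302, (np.int64(16), np.int64(14), np.int64(10))), (304, (np.int64(13), np.int64(12), np.int64(10)))]
80 6 [238.2 306. ]
80 11 [238.2 304.5]
80 48 [238.1 293.8]
```

Tail edge, fin end and transformer face all match the level prediction to 1–2 px, so the module is level with the grasp about 7 mm tailward of balance. I'll hand it in.

```bash
python3 -m inch '[[0,0,0,0,0,0],[0,0,0,0,0,0],[0,0,0,0,0,0]]'; python3 -c "
from h import *
print(ctrl.sign_off())"
```

```text
time: 17.3
tcp_pos: [482.8, 184.9, 109.0]
eef_rot: [2.074, 2.36, 0.0]
ft_force: [-0.0, -0.3, -4.1]
width: 8.0
grip_force: 35.0
the job is handed in; nothing more can be done
None
```

I handed the job in at about 17 s; no verdict came back. By my measurements the module is out of the dock with the slide sprung back, held level and still over the large plywood jig, about 51 mm above the post tops, with its transformer towards the end plate and the grip about 7 mm from the balance point.

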